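# Take the cover off the rinse tub and hang it on the drip rack

### The arm

A 6-joint arm with a two-finger parallel gripper is mounted at the origin on a cart in front of the work surface, level with it; the furniture and walls round the work are solid. World frame = base frame: x ahead of the robot, y to its left, z up, the work surface at z = 0. Lengths are in m, angles in rad, forces in N, time in s.
With the tool pointing down it reaches from about 0.35 to 0.975 m from the base axis. Payload 4.9 kg.
Tool frame: the origin (TCP) lies where the fingers leave the gripper's body, on its centre line; the fingertips stand 73 mm ahead of it and the grasp point (between the pads) lies 54 mm ahead of it; z points along the fingers, y is the direction in which the jaws open and shut (so a half turn about z gives the same grasp; the last joint's range is limited). The gripper opens to 85 mm and grips with 20 to 120 N. Pads are 22 mm wide; open, the fingers measure 114 mm over their backs; the gripper's body (76 mm by 85 mm) begins 54 mm behind the grasp point. The pads swing forward as they close: fully open they stand 13 mm farther back than shut.
Start: joints at [1.223, 0.053, 1.613, -0, 1.476, -0.119], TCP at [0.142, 0.609, 0.304] pointing down, gripper open.
Joint ranges: [-3.01, 3.01], [-1.01, 2.22], [0.06, 2.58], [-1.02, 4.17], [0.09, 2.62], [-3.14, 3.14]. Speed limits (rad/s): [2.57, 2.57, 3.14, 3.14, 3.14, 3.14].

### API

Orientations are given as a rotation vector (axis times angle).
In Python, from station import monitor, vision, workorder gives the robot as it stands.
- The arm moves only by the tool arm_command, never from a script. Its argument "rows" is text: rows parted by semicolons, each of 6 numbers parted by spaces: the shift along the world's x, y, z in mm, then the turn, a rotation vector about the world's x, y, z in degrees. In form: tx ty tz wx wy wz; .... A call has 1 to 12 rows; each row is the pose to reach, as a shift and turn from the pose measured when the call began; what a row does not reach only later rows make up. A row lasts 1/8 s, in which the tool goes at most 62.5 mm and 10.7 degrees, less where a joint would pass 70% of its speed; a pose out of reach is approached as far as the arm can. A call with a gripper value outside its range is refused whole. "jaw" is the opening, from 0 (shut) to 1 (fully open), set as the call begins (left out, the last holds). The fingers move at their own pace and stop on an object; "squeeze" is the grip in N (left out, the last holds). Time passes only in rows, so rows that repeat a pose let the fingers close. It gives the time, the measured TCP pose, the force and the opening at its end, in the units of the state.
- monitor.get_obs(): the state, without advancing time (a new reading comes with each control period).
- vision.get_image(name): name is "scene" or "top"; returns a dict with "frame" (400x640x3 uint8, red, green, blue), "vfov" (degrees; the focal length in pixels is half the picture's height over the tangent of half this angle, whatever the lens; pixels are square), "cx", "cy" (the principal point, pixels), "R" (3x3) and "t" (3): a world point X has camera coordinates R X + t. Camera axes: x right, y down, z forward; pixel columns grow to the right and rows downward; lengths in m; the calibration is good to about 2 mm. A picture is of the moment at which its call begins. There is no depth.
- workorder.finish_job(): hands the job in, once; it reports no verdict.
The state is a dict: "t": time; "q": joint angles; "dq": joint speeds; "effort": joint torques, N m; "tool_pos": TCP position; "tool_rot": TCP orientation; "contact_force": force on the tool from outside, world axes, zero at the start; "wrist_torque": the same for the moment, N m; "opening": finger opening in m.
Only numpy, scipy, OpenCV 4.12 (cv2) and the standard library are available. Lean on these libraries where they do the work, as an engineer would, in place of code of your own. Each camera call takes 0.05 s, during which the arm holds its last target. There are 200 camera calls.

### The job

The machined parts in the drained steel rinse tub have to dry, so take its wet cover off: lift the loose sloping cover by its black knob, clear of the tub, and hang it knob side up on the drip rack, centred, with its turned-down lip hooked down behind the rack's upper bar and the sheet lying on both bars. Lower it onto the bars rather than dropping it, do not lay it on the bench, and leave the oil bottle and the flange as they stand.

Things in the scene. Friction and masses are not known exactly. Their poses are not given: they have to be found in the camera images.
- rinse_tub: Fixed stainless rinse tub, 150 x 180 mm; origin on the bench under its middle; low front (90 mm high, with a small brass drain cock) towards its -x, rear 175 mm high. Its mouth slopes 30 degrees and has a 7 mm thick rolled rim. A 16 mm swan-neck rinse pipe rises behind it at x = +118 mm and arches forward over the cover in the plane y = 0, up to 412 mm high.
- spout (a point): End of the rinse pipe's brass nozzle (21 mm wide), 313 mm above the bench, about 155 mm straight above the cover's knob: a vertical gripper does not fit under it, but one tilted along the knob's axis, leaning back towards the tub's front, does.
- cover: Loose sheet-steel cover, 195 x 194 x 4 mm, 0.2 to 0.45 kg, lying on the tub's sloping mouth. Origin at the centre of the sheet's underside; x up the slope to the hooked rear lip, y left seen from the front, z out of the sheet on the knob's side. Side flanges reach 10 mm below the underside, inner faces at y = +-94 mm. Front edge at x = -97.5 mm.
- cover_knob (a point): Centre of the cover's black round knob (34 mm across, 26 mm tall, on a 12 mm high neck), on the cover's z axis 29 mm above the underside; its axes are those of the cover; the knob's axis is z. The knob's top is 13 mm farther along z.
- cover_lip (a point): Middle of the lower edge of the cover's rear lip, at (95.5, 0, -22) mm in the cover's frame. The lip, 194 mm wide, 4 mm thick, inner face at x = +93.5 mm, hangs 22 mm below the underside along the whole rear edge and hooks behind the tub's rear rim, so lift the cover at least 25 mm along its z before moving it elsewhere.
- drip_rack: Fixed drip rack: two level steel bars along its y, 12 mm thick, 156 mm long, on wire legs in a blue plastic tray 170 x 180 mm with 20 mm walls; origin on the bench under the tray's middle. Upper bar's centre at (63, 0, 167) mm, lower bar's at (-58, 0, 83) mm: they carry a sheet sloping 35 degrees, low end towards -x. The bars fit between the cover's side flanges with 16 mm to spare each side.
- rack_seat (a point): Where the cover frame lies when the cover hangs properly, lip against the upper bar: at (-12, 0, 122) mm in the rack's frame, x up the slope, y left, z out of the slope. In this frame the upper bar's axis is at x = +87.5, z = -6 mm, the lower bar's at x = -60, z = -6 mm. Set the cover down a few mm up the slope (+x) so that the lip passes behind the upper bar.
- oil_bottle: Bystander: pump bottle of oil, 54 mm wide, 190 mm tall; origin under its middle.
- flange: Bystander: pale machined flange, 64 mm across, 24 mm high; origin under its middle.

How it is judged:
On the way:
1. The cover is held by its knob, clear of the tub and lifted at least 50 mm from where it lay (contact force between the fingers and cover above 1 N and contact force between cover and rinse_tub below 0.05 N and distance of cover from where it was at the start of the episode above 0.05 m), for 0.2 s.
At the end, for the whole second after the job is handed in: The cover hangs at rest on the rack, knob up, released, off the tub: within 22 mm of the bars' middle, 10 mm below to 22 mm above its seat along the slope, sheet within 0.12 rad of the rack's slope, turned under 0.2 rad, lip edge at least 14 mm below the seat plane behind the upper bar (x of cover in the frame of rack_seat between -0.01 and 0.022 m and y of cover in the frame of rack_seat between -0.022 and 0.022 m and z of cover_lip in the frame of rack_seat below -0.014 m and z of cover in the frame of rack_seat above -0.01 m and angle between the z axis of cover and the z axis of rack_seat, either way round below 0.12 rad and angle between the x axis of cover and the x axis of rack_seat, either way round below 0.2 rad and x of cover_lip in the frame of rack_seat above 0.07 m and contact force between cover and drip_rack above 0.5 N and contact force between cover and rinse_tub below 0.05 N and linear speed of cover below 0.02 m/s and angular speed of cover below 0.1 rad/s); the robot touches nothing.
It fails at once if The cover was laid on or dropped to the bench (its middle came below 60 mm) (height (world z) of cover below 0.06 m).
It fails at once if The cover was dropped or thrown: not held by the fingers and moving faster than 0.8 m/s (contact force between the fingers and cover below 0.01 N and linear speed of cover above 0.8 m/s).
It fails at once if The oil bottle or flange was moved more than 20 mm, or the bottle tipped (distance of any of oil_bottle, flange from where it was at the start of the episode above 0.02 m or angle between oil_bottle's own z axis and vertical above 0.35 rad).
It also fails if it takes over 35 s, if anything falls off the work surface, if the arm or the gripper's body presses on something with over 40 N, if the wrist force passes 120 N, or if a joint passes its speed limit or range.

## Working session

There is one attempt and no reset: what is moved stays moved. The work goes in short steps, Python scripts to look and compute and a tool call to move; the robot and the scene stay as the last step left them, time stands still between calls to the robot, and variables do not carry over. Pictures are saved under pics/ and viewed, about 8 in all and at most 12, crops included, and the job is handed in when it is done.

Besides the shell and the picture viewer there is one more tool, called as name(argument=value, ...) on one line, values as JSON. arm_command: Moves the arm, as the interface text tells. Its arguments: {"type":"object","properties":{"rows":{"type":"string"},"jaw":{"type":"number"},"squeeze":{"type":"number"}},"required":["rows"]}

```bash
ls; mkdir -p pics; python3 - <<'E'
from station import monitor, vision
import cv2,numpy as np
o=monitor.get_obs()
print({k:np.round(v,3) for k,v in o.items()})
for n in("scene","top"):
    d=vision.get_image(n); cv2.imwrite(f"pics/{n}0.png",d["frame"][:,:,::-1])
    print(n,d["vfov"],d["cx"],d["cy"],np.round(d["R"],4).tolist(),d["t"], "cam at",-d["R"].T@d["t"])
    np.savez(f"{n}.npz",**d)
E
```

```text
pics
{'t': np.float64(0.0), 'q': array([ 1.223,  0.053,  1.614,  0.   ,  1.476, -0.119]), 'dq': array([-0.001,  0.   , -0.   , -0.001,  0.002, -0.001]), 'effort': array([-1.0000e-03, -3.9367e+01, -3.7018e+01, -0.0000e+00,  7.0000e-03,
        0.0000e+00]), 'tool_pos': array([0.142, 0.608, 0.303]), 'tool_rot': array([-3.590e-01, -3.121e+00,  3.000e-03]), 'contact_force': array([-0.345, -0.385, -0.545]), 'wrist_torque': array([-0.017,  0.037,  0.008]), 'opening': np.float64(0.086)}
scene 54.25775433434665 321.55150735363776 193.56097588008146 [[0.6728, -0.7398, -0.0011], [-0.3999, -0.3624, -0.8419], [0.6224, 0.5669, -0.5397]] [-0.20574775  0.46225685  0.63602701] cam at [-0.07261664 -0.3452249   0.73218201]
top 48.946760049545084 315.78734951437826 204.47143942344348 [[-0.024, -0.9994, -0.0236], [-0.9901, 0.0271, -0.138], [0.1385, 0.0201, -0.9902]] [0.24443132 0.56808287 1.19149874] cam at [0.40327344 0.20500859 1.26391301]
```

View pics/scene0.png

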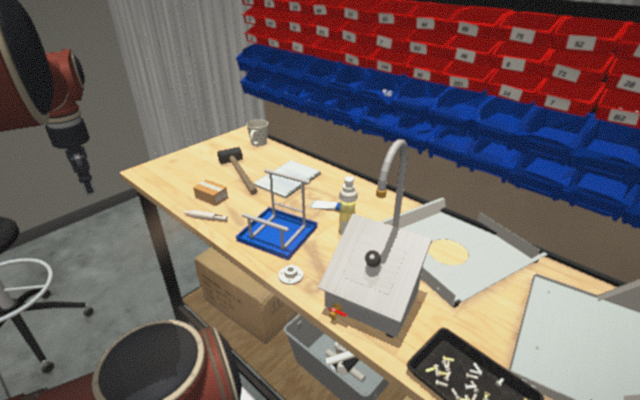

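View pics/top0.png

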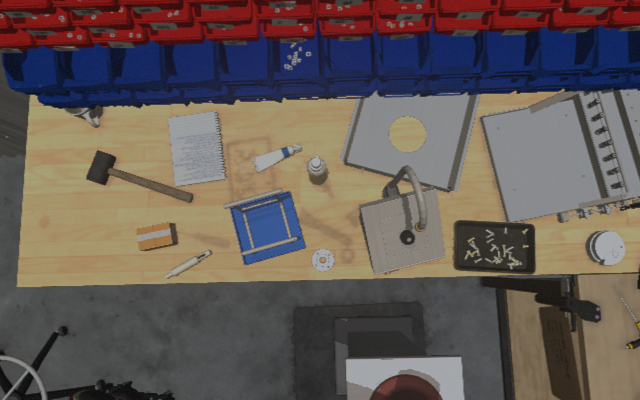

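The scene view shows the knob near (373,258), the blue rack tray near (277,232), the flange at (290,273) and the bottle at (347,205). In the top view the knob is at (407,237) and the tray at (266,227). Next I'll look at enlarged crops to get corners.

```bash
python3 - <<'E'
import cv2,numpy as np
def crop(n,x0,y0,w,h,s):
    f=cv2.imread(f"pics/{n}0.png")[y0:y0+h,x0:x0+w]
    g=cv2.resize(f,None,fx=s,fy=s,interpolation=cv2.INTER_CUBIC)
    for k in range(0,w,20):
        cv2.putText(g,str(x0+k),(k*s,8),0,.3,(0,0,255)); cv2.line(g,(k*s,10),(k*s,14),(0,0,255))
    for k in range(0,h,20):
        cv2.putText(g,str(y0+k),(0,k*s+4),0,.3,(0,0,255))
    return g
cv2.imwrite("pics/ctop.png",crop("top",220,155,230,125,3))
cv2.imwrite("pics/cscene.png",crop("scene",230,130,215,200,3))
E
```

```text
(no output)
```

View pics/ctop.png

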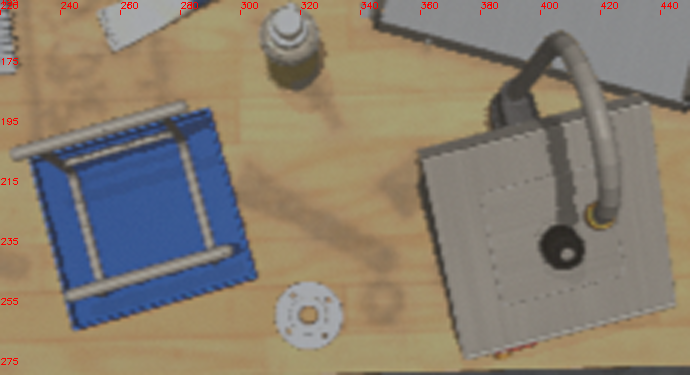

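View pics/cscene.png

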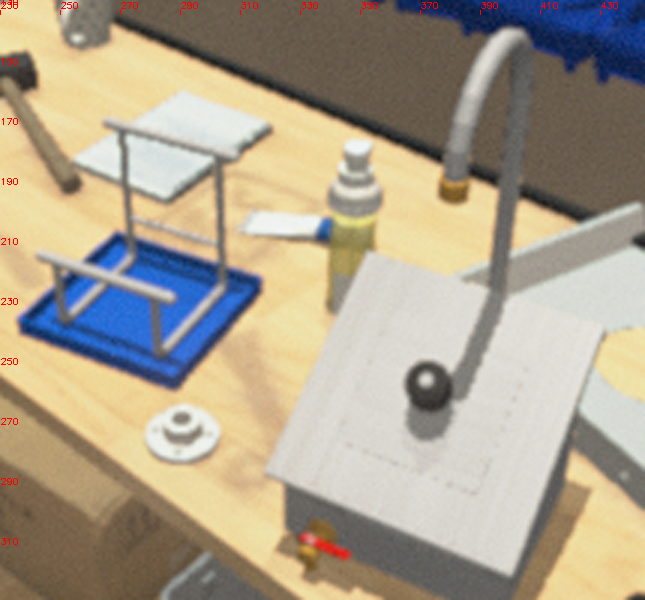

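Crops show all four cover corners, the knob (top 406.7,237.3; scene 372.7,258.7) and all four rack bar ends in both views. I'll triangulate these.

```bash
cat > h.py <<'E'
import cv2,numpy as np
def cam(n):
    d=np.load(f"{n}.npz"); f=200/np.tan(np.radians(float(d["vfov"]))/2)
    K=np.array([[f,0,d["cx"]],[0,f,d["cy"]],[0,0,1]]); return K@np.c_[d["R"],d["t"]]
P={n:cam(n) for n in("top","scene")}
def tri(a,b):
    X=cv2.triangulatePoints(P["top"],P["scene"],np.array(a,float)[:,None],np.array(b,float)[:,None]).ravel(); X=X[:3]/X[3]
    e=[np.linalg.norm((lambda q:q[:2]/q[2])(P[n]@np.r_[X,1])-c) for n,c in(("top",a),("scene",b))]
    return X,e
def plane(n,p,z):
    M=P[n]; H=np.c_[M[:,0],M[:,1],M[:,2]*z+M[:,3]]; q=np.linalg.solve(H,[*p,1]); return q[:2]/q[2]
E
python3 - <<'E'
from h import *
np.set_printoptions(precision=4,suppress=True)
def knob(n,c):
    g=cv2.cvtColor(cv2.imread(f"pics/{n}0.png"),cv2.COLOR_BGR2GRAY); x,y=map(int,c);r=14
    m=(g[y-r:y+r,x-r:x+r]<62).astype(np.uint8); k,l,s,cc=cv2.connectedComponentsWithStats(m)
    i=1+np.argmax(s[1:,4]); return cc[i]+[x-r,y-r],s[i]
print(knob("top",(407,237)),knob("scene",(373,258)))
pts=dict(knob=((406.7,237.3),(372.7,258.7)),RL=((360,206.5),(353.3,214)),RR=((435,187.5),(431.6,238.3)),FL=((374.5,274),(319.3,287.3)),FR=((445,257.5),(401,321)),
UL=((224,206.3),(265,171)),UR=((282,190),(308.7,182.3)),LL=((242,254),(243.3,215.3)),LR=((299.3,238.3),(288,229.3)),
noz=((420,226.5),(381,193)),bot=((315.5,163),(349,179)),)
X={}
for k,(a,b) in pts.items():
    X[k],e=tri(a,b); print(k,X[k],np.round(e,2))
yaw=lambda v:np.degrees(np.arctan2(v[1],v[0]))
for a,b,s in(("FL","RL",0),("FR","RR",0),("RR","RL",90),("FR","FL",90),("UR","UL",90),("LR","LL",90)):
    v=X[b]-X[a]; print(a,b,"len",np.linalg.norm(v),"yaw",yaw(v)-s,"slope",np.degrees(np.arcsin(v[2]/np.linalg.norm(v))))
u=(X["UL"]+X["UR"])/2;l=(X["LL"]+X["LR"])/2;print("rack",u,l,u-l,"yaw",yaw(u-l))
c=(X["RL"]+X["RR"]+X["FL"]+X["FR"])/4;print("cover top centre",c)
f=cv2.imread("pics/top0.png").astype(int);m=((f[...,0]>f[...,2]+60)&(f[...,0]>90)).astype(np.uint8);m[:180]=0
cs,_=cv2.findContours(m,0,2);c=max(cs,key=cv2.contourArea).reshape(-1,2)
w=np.array([plane("top",p,.02) for p in c],np.float32);print("tray",cv2.minAreaRect(w))
E
```

```text
(array([406.6934, 236.6423]), array([  7,   7,  15,  15, 137], dtype=int32)) (array([374.0488, 262.8049]), array([ 8, 14, 13,  9, 41], dtype=int32))
knob [0.4695 0.0011 0.1582] [0.43 0.63]
RL [0.5474 0.1167 0.1799] [0.31 0.4 ]
RR [ 0.5895 -0.0708  0.1816] [0.25 0.35]
FL [0.3798 0.0772 0.0873] [0.7  1.05]
FR [ 0.4186 -0.1094  0.0926] [0.89 1.47]
UL [0.5598 0.4595 0.1647] [0.54 0.58]
UR [0.5957 0.3119 0.1693] [0.02 0.03]
LL [0.4418 0.4289 0.081 ] [0.96 1.15]
LR [0.477  0.2754 0.091 ] [0.22 0.28]
noz [0.4815 0.0022 0.3207] [0.02 0.02]
bot [0.6605 0.2236 0.1863] [0.78 0.91]
FL RL len 0.19543863809270084 yaw 13.293408868210435 slope 28.272275290663494
FR RR len 0.19656273624967627 yaw 12.74698423282699 slope 26.945662883529078
RR RL len 0.19219575350682444 yaw 12.674779537439704 slope -0.5200368854308632
FR FL len 0.19064776549492712 yaw 11.740025241901037 slope -1.5764325843129638
UR UL len 0.1519454184431929 yaw 13.670574469722837 slope -1.7518947114651364
LR LL len 0.1578463919076005 yaw 12.88236281400981 slope -3.6079942624679417
rack [0.5777 0.3857 0.167 ] [0.4594 0.3522 0.086 ] [0.1183 0.0335 0.081 ] yaw 15.819202374838122
cover top centre [0.4838 0.0034 0.1353]
tray ((0.5239953994750977, 0.37226298451423645), (0.1057184636592865, 0.09750524163246155), 14.487578392028809)
```

```bash
cat >> h.py <<'E'
from scipy.spatial.transform import Rotation as Ro
def frame(yaw,slope):   # x up slope, y left, z out
    return (Ro.from_euler('z',yaw,degrees=True)*Ro.from_euler('y',-slope,degrees=True)).as_matrix()
def toolR(F):  # tool z=-F z, tool y=F y
    return np.c_[-F[:,0],F[:,1],-F[:,2]]
def shift(obs,pos,R):
    d=Ro.from_matrix(R)*Ro.from_rotvec(obs["tool_rot"]).inv()
    return np.r_[(pos-obs["tool_pos"])*1000,d.as_rotvec(degrees=True)].round(1)
E
python3 - <<'E'
from h import *; from station import monitor
np.set_printoptions(precision=4,suppress=True)
c=lambda x,y:(220+x/3,155+y/3)
t={k:plane("top",c(*p),.02) for k,p in dict(RR=(210,109),FR=(257,277),FL=(77,329),RL=(31,158)).items()}
print(t,"ctr",(t["RR"]+t["FL"])/2, "len",np.linalg.norm(t["FR"]-t["FL"]),np.linalg.norm(t["RR"]-t["FR"]))
y=lambda v:np.degrees(np.arctan2(v[1],v[0]))
print(y(t["FL"]-t["FR"])-90,y(t["RR"]-t["FR"]),y(t["RL"]-t["FL"]))
c=lambda x,y:(230+x/3,130+y/3)
s={k:plane("scene",c(*p),.02) for k,p in dict(RR=(262,281),FR=(177,380),FL=(20,321),RL=(118,233)).items()}
print(s,"ctr",(s["RR"]+s["FL"])/2,(s["RL"]+s["FR"])/2,y(s["FL"]-s["FR"])-90,y(s["RR"]-s["FR"]),y(s["RL"]-s["FL"]),y(s["RL"]-s["RR"])-90)
F=frame(12.6,30); K=np.array([.4705,.001,.158]); o=monitor.get_obs()
for d in(176,56): print(d,K+d/1000*F[:,2],shift(o,K+d/1000*F[:,2],toolR(F)))
E
```

```text
{'RR': array([0.6174, 0.3034]), 'FR': array([0.456 , 0.2617]), 'FL': array([0.4116, 0.4318]), 'RL': array([0.5747, 0.4756])} ctr [0.5145 0.3676] len 0.17575862167497755 0.16677621554010036
14.626828087206547 14.487094520113818 15.043912626300841
{'RR': array([0.6157, 0.299 ]), 'FR': array([0.4562, 0.2555]), 'FL': array([0.4129, 0.428 ]), 'RL': array([0.5746, 0.4704])} ctr [0.5143 0.3635] [0.5154 0.363 ] 14.078352963102233 15.24624281791815 14.684285127051385 13.47402049202131
176 [ 0.3846 -0.0182  0.3104] [ 243.  -626.5    7.6   -0.   -30.3   25.1]
56 [ 0.4432 -0.0051  0.2065] [ 301.6 -613.4  -96.3   -0.   -30.3   25.1]
```

arm_command(rows="15 -55 10 0 -3 2.5; 40 -115 20 0 -6 5; 65 -175 30 0 -9 7.5; 90 -235 30 0 -12 10; 120 -295 30 0 -15 12.5; 150 -350 30 0 -18 15; 175 -410 30 0 -21 17.5; 200 -470 25 0 -24 20; 220 -530 20 0 -27 22.5; 235 -585 15 0 -30 25; 243 -627 8 0 -30.3 25.1; 243 -627 8 0 -30.3 25.1", jaw=1)

```text
t: 1.6
tool_pos: [0.3841, -0.0244, 0.309]
tool_rot: [-0.268, 2.608, 0.074]
contact_force: [-0.5, 1.0, 0.5]
opening: 0.0855
```

```bash
cat > pic.py <<'E'
from station import monitor, vision
import cv2,sys,numpy as np
def snap(tag,bx):
    out=[]
    for n,(x,y,w,h) in bx.items():
        d=vision.get_image(n); cv2.imwrite(f"pics/{n}{tag}.png",d["frame"][:,:,::-1])
        out.append(cv2.resize(d["frame"][y:y+h,x:x+w,::-1],(400,400),interpolation=cv2.INTER_CUBIC))
    cv2.imwrite(f"pics/c{tag}.png",np.hstack(out))
E
python3 - <<'E'
from pic import *; from h import *
snap("1",{"scene":(290,130,200,200),"top":(330,150,160,160)})
F=frame(12.6,30); K=np.array([.4705,.001,.158]); o=monitor.get_obs();print(o["t"],o["tool_pos"],o["q"].round(2),o["contact_force"])
for d in(176,56): print(shift(o,K+d/1000*F[:,2],toolR(F)))
E
```

```text
1.7 [ 0.38436994 -0.0197908   0.31009966] [-0.41 -0.92  2.35  0.31  1.29 -2.22] [ 0.37805216  0.3478444  -0.28597152]
[ 0.2  1.6  0.3 -0.1 -0.1  0.2]
[ 5.880e+01  1.470e+01 -1.036e+02 -1.000e-01 -1.000e-01  2.000e-01]
```

View pics/c1.png

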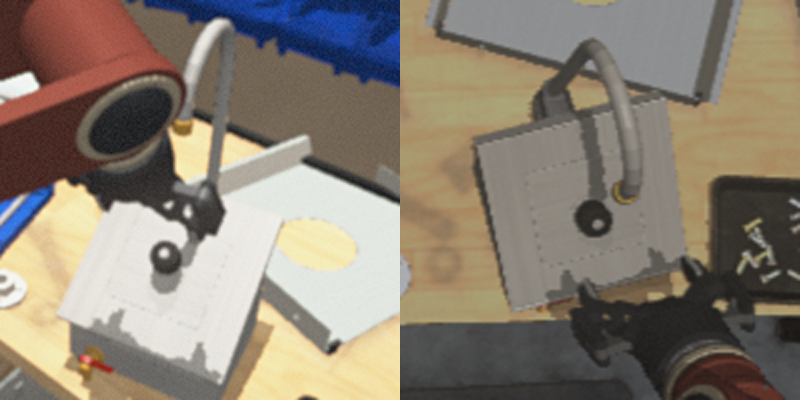

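The gripper is lined up in front of the knob, tilted along its axis, with its fingers either side and clear of the nozzle. Now I'll advance.

arm_command(rows="12 4 -21 0 0 0; 24 7 -42 0 0 0; 36 10 -62 0 0 0; 48 12.5 -83 0 0 0; 54 13.7 -94 0 0 0; 59 14.7 -103.6 0 0 0; 59 14.7 -103.6 0 0 0")

```text
t: 2.58
tool_pos: [0.4433, -0.0043, 0.206]
tool_rot: [-0.283, 2.606, 0.079]
contact_force: [0.2, 0.5, -0.2]
opening: 0.0854
```

```bash
python3 - <<'E'
from pic import *; from h import *
snap("2",{"scene":(310,190,120,120),"top":(350,180,110,110)})
F=frame(12.6,30); K=np.array([.4705,.001,.158]); o=monitor.get_obs();print(o["t"],o["tool_pos"],o["q"].round(2),o["contact_force"])
print(shift(o,K+.056*F[:,2],toolR(F)))
E
```

```text
2.675 [ 0.44358761 -0.00495662  0.20719877] [-0.3  -0.62  2.37  0.31  0.96 -2.2 ] [-1.06207829  0.14626639  0.76508971]
[-0.4 -0.2 -0.7 -0.1 -0.   0.2]
```

View pics/c2.png

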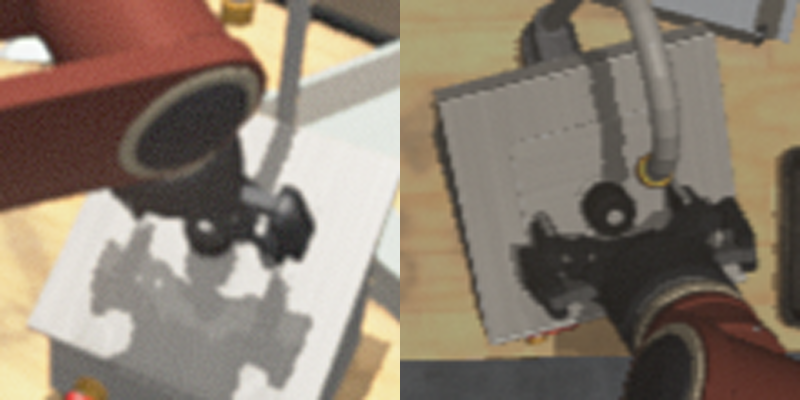

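The knob sits midway between the fingers in both views. Closing.

arm_command(rows="0 0 0 0 0 0; 0 0 0 0 0 0; 0 0 0 0 0 0; 0 0 0 0 0 0; 0 0 0 0 0 0; 0 0 0 0 0 0", jaw=0, squeeze=70)

```text
t: 3.42
tool_pos: [0.4437, -0.0053, 0.208]
tool_rot: [-0.282, 2.604, 0.077]
contact_force: [-5.0, -1.2, 4.5]
opening: 0.0324
```

arm_command(rows="-5 -1 9 0 0 0; -10 -2 17 0 0 0; -15 -3 26 0 0 0; -22 -5 39 0 0 0; -29 -6.5 52 0 0 0; -34 -8 61 0 0 0; -34 -8 61 0 0 0; -34 -8 61 0 0 0")

```text
t: 4.42
tool_pos: [0.4095, -0.0132, 0.2682]
tool_rot: [-0.282, 2.606, 0.077]
contact_force: [-0.1, 0.1, -2.7]
opening: 0.0321
```

```bash
python3 - <<'E'
from pic import *; from h import *
snap("3",{"scene":(270,130,200,200),"top":(330,150,160,160)})
o=monitor.get_obs();print(o["t"],o["tool_pos"],o["contact_force"],o["wrist_torque"],o["opening"])
E
```

```text
4.525 [ 0.40950247 -0.01315389  0.26802376] [ 0.31272856 -0.62541935 -1.91560292] [-0.14313355  0.48647267  0.03419854] 0.032381909532720715
```

View pics/c3.png

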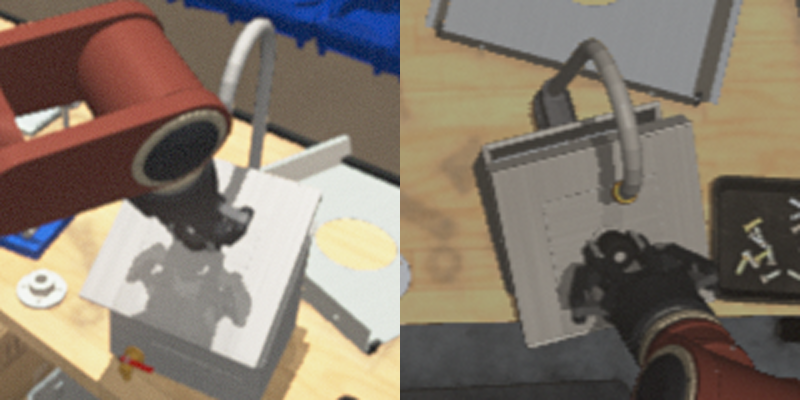

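The cover is lifted evenly, clear of the tub, and the nozzle is clear of it. Now I'll work out the transfer to the rack.

```bash
cat >> h.py <<'E'
RYAW=14.5; F2=frame(RYAW,35); RO=np.array([.515,.366,0])
SEAT=RO+Ro.from_euler('z',RYAW,degrees=True).apply([-.012,0,.122])
def tcp_for(px,pz,d=.056,py=0): return SEAT+F2@np.array([px,py,pz+.029+d])
E
python3 - <<'E'
from h import *; from station import monitor
np.set_printoptions(suppress=True)
o=monitor.get_obs()
for px,pz in((.008,.1),(.008,.05),(.008,0)): print(tcp_for(px,pz),shift(o,tcp_for(px,pz),toolR(F2)))
E
```

```text
[0.40699497 0.338068   0.27813174] [ -2.5 351.2  10.1   1.1  -4.9   2.1]
[0.43476031 0.3452486  0.23717414] [ 25.3 358.4 -30.8   1.1  -4.9   2.1]
[0.46252564 0.35242921 0.19621654] [ 53.  365.6 -71.8   1.1  -4.9   2.1]
```

arm_command(rows="-5 10 20 0 0 0; -10 40 35 0 -1 0.4; -10 78 40 0.2 -2 0.8; -10 116 40 0.4 -3 1.2; -10 154 40 0.6 -4 1.6; -10 192 40 0.8 -4.9 2; -10 230 40 1.1 -4.9 2.1; -8 268 40 1.1 -4.9 2.1; -6 304 35 1.1 -4.9 2.1; -4 332 25 1.1 -4.9 2.1; -2.5 351 12 1.1 -4.9 2.1; -2.5 351 10 1.1 -4.9 2.1")

```text
t: 6.02
tool_pos: [0.4061, 0.3386, 0.2754]
tool_rot: [-0.323, 2.519, 0.1]
contact_force: [0.8, -1.1, -2.9]
opening: 0.0318
```

```bash
python3 - <<'E'
from pic import *; from h import *
np.set_printoptions(suppress=True)
snap("4",{"scene":(190,100,200,200),"top":(210,150,150,150)})
o=monitor.get_obs();print(o["t"],o["tool_pos"],o["contact_force"],o["wrist_torque"],o["opening"],shift(o,tcp_for(.008,.1),toolR(F2)))
E
```

```text
6.125 [0.40667858 0.33761018 0.27693376] [ 0.1889012   0.77627315 -2.42488851] [-0.22097719  0.53472241  0.03243355] 0.03209078196880722 [ 0.3  0.5  1.2  0.1 -0.2  0. ]
```

View pics/c4.png

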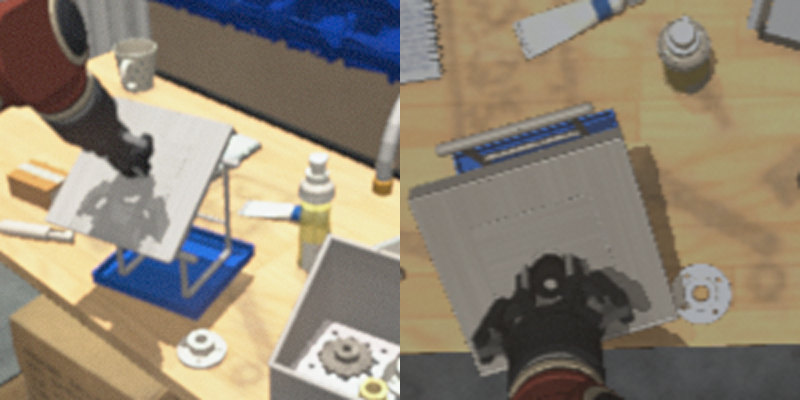

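The cover hangs above the rack: its lip is still in front of the upper bar in the top view, as expected at 100 mm standoff. I'll triangulate its corners and check them against the assumed pose.

```bash
python3 - <<'E'
from h import *; from station import monitor
np.set_printoptions(precision=4,suppress=True)
o=monitor.get_obs(); s=150/400
T=lambda x,y:(210+(x-400)*s,150+y*s); S=lambda x,y:(190+x/2,100+y/2)
C=dict(RL=((410,190),(112,95)),RR=((625,138),(235,130)),FL=((488,375),(48,220)),FR=((675,318),(180,258)))
R=Ro.from_rotvec(o["tool_rot"]).as_matrix();F=np.c_[-R[:,0],R[:,1],-R[:,2]]
org=o["tool_pos"]-F[:,2]*.085
nom=dict(RL=(.0975,.097),RR=(.0975,-.097),FL=(-.0975,.097),FR=(-.0975,-.097))
X={}
for k,(a,b) in C.items():
    x,e=tri(T(*a),S(*b)); X[k]=x
    xn=org+F@np.array([*nom[k],.004]); print(k,x,np.round(e,1),"tool-frame diff mm",F.T@(x-xn)*1000)
    for n,p in(("top",T(*a)),("scene",S(*b))):
        q=P[n]@np.r_[xn,1]; print("   ",n,"meas",p,"nominal",q[:2]/q[2])
u=(X["RL"]+X["RR"]-X["FL"]-X["FR"])/2;w=(X["RL"]+X["FL"]-X["RR"]-X["FR"])/2
print(np.linalg.norm(u),np.linalg.norm(w),"in rack frame x:",F2.T@(u/np.linalg.norm(u)),"y:",F2.T@(w/np.linalg.norm(w)))
E
```

```text
RL [0.5097 0.4633 0.2585] [0.8 0.9] tool-frame diff mm [-0.3061 -1.0824 -9.0169]
    top meas (213.75, 221.25) nominal [212.4588 223.7767]
    scene meas (246.0, 147.5) nominal [245.1971 145.578 ]
RR [0.5528 0.2744 0.255 ] [0.4 0.5] tool-frame diff mm [-6.8969 -0.7563 -8.8321]
    top meas (294.375, 201.75) nominal [293.9026 200.5864]
    scene meas (307.5, 165.0) nominal [306.8126 160.995 ]
FL [0.3477 0.4131 0.1559] [0.4 0.5] tool-frame diff mm [-2.9328 -9.0579  3.5103]
    top meas (243.0, 290.625) nominal [239.3965 289.5029]
    scene meas (214.0, 210.0) nominal [211.9544 208.5764]
FR [0.4008 0.2331 0.1573] [3.  3.9] tool-frame diff mm [ 3.0257 -2.6736  0.9938]
    top meas (313.125, 269.25) nominal [314.2417 267.9985]
    scene meas (280.0, 229.0) nominal [274.753  230.1151]
0.19174197578216748 0.19064864800507664 in rack frame x: [ 0.9978  0.026  -0.0612] y: [0.0015 1.     0.0058]
```

Corners agree to a few mm, apart from a shallow-slope bias that also showed on the tub. I'll descend along the rack normal to about 40 mm above the seat, 10 mm up the slope.

```bash
python3 - <<'E'
from h import *; from station import monitor
np.set_printoptions(suppress=True)
o=monitor.get_obs()
print(shift(o,tcp_for(.01,.04),toolR(F2)))
E
```

```text
[ 35.2   9.5 -46.8   0.1  -0.2   0. ]
```

arm_command(rows="9 2.5 -12 0 0 0; 18 5 -24 0 0 0; 27 7 -36 0 0 0; 35 9.5 -47 0 0 0; 35 9.5 -47 0 0 0")

```text
t: 6.75
tool_pos: [0.4417, 0.3467, 0.228]
tool_rot: [-0.32, 2.519, 0.098]
contact_force: [0.2, -0.3, -3.6]
opening: 0.0322
```

```bash
python3 - <<'E'
from pic import *; from h import *
np.set_printoptions(suppress=True)
snap("5",{"scene":(210,120,140,140),"top":(205,160,130,130)})
o=monitor.get_obs();print(o["t"],o["tool_pos"],o["contact_force"],o["wrist_torque"],o["opening"])
for z in(.04,.02,0,-.004): print(z,shift(o,tcp_for(.010,z),toolR(F2)))
E
```

```text
6.85 [0.44177774 0.34713596 0.22974109] [-1.14304711  0.67603122 -3.36005447] [-0.12150137  0.58408059 -0.0047391 ] 0.032178534281443474
0.04 [ 0.1 -0.   0.4  0.1 -0.2  0. ]
0.02 [ 11.2   2.8 -16.    0.1  -0.2   0. ]
0 [ 22.3   5.7 -32.4   0.1  -0.2   0. ]
-0.004 [ 24.6   6.3 -35.7   0.1  -0.2   0. ]
```

View pics/c5.png

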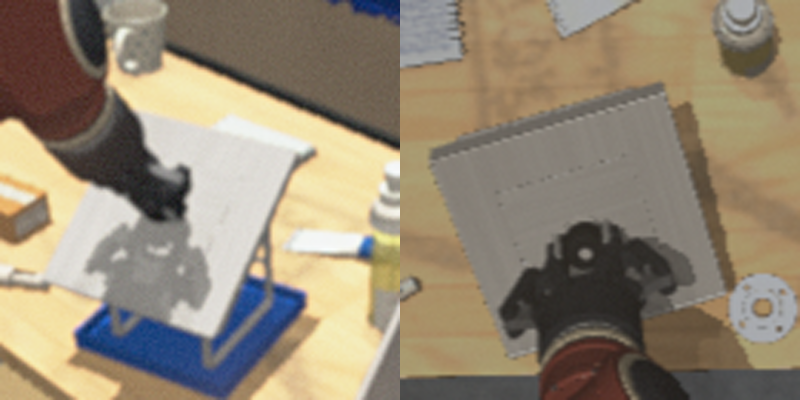

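The cover is above the bars with its lip beyond the upper bar. Next, a slow descent while watching the force.

arm_command(rows="4 1 -6 0 0 0; 8 2 -12 0 0 0; 12 3 -17 0 0 0; 14.5 3.7 -21 0 0 0; 14.5 3.7 -21 0 0 0")

```text
t: 7.48
tool_pos: [0.4563, 0.3507, 0.2081]
tool_rot: [-0.32, 2.518, 0.099]
contact_force: [-0.7, -0.6, -3.3]
opening: 0.0324
```

arm_command(rows="1.5 0.4 -2.2 0 0 0; 3 0.8 -4.4 0 0 0; 4.5 1.2 -6.6 0 0 0; 5.5 1.4 -8.2 0 0 0; 5.5 1.4 -8.2 0 0 0")

```text
t: 8.1
tool_pos: [0.4617, 0.352, 0.1997]
tool_rot: [-0.32, 2.518, 0.099]
contact_force: [0.4, -0.2, -2.8]
opening: 0.0321
```

arm_command(rows="0.6 0.2 -0.9 0 0 0; 1.2 0.3 -1.8 0 0 0; 1.8 0.5 -2.7 0 0 0; 2.3 0.6 -3.3 0 0 0; 2.3 0.6 -3.3 0 0 0")

```text
t: 8.72
tool_pos: [0.464, 0.3527, 0.1964]
tool_rot: [-0.32, 2.518, 0.099]
contact_force: [-1.6, 0.6, -2.5]
opening: 0.0321
```

```bash
python3 - <<'E'
from pic import *; from h import *
np.set_printoptions(suppress=True)
snap("6",{"scene":(210,120,140,140),"top":(205,160,130,130)})
o=monitor.get_obs();print(o["t"],o["tool_pos"],o["contact_force"],o["wrist_torque"],o["opening"])
print(F2.T@(o["tool_pos"]-tcp_for(0,0)))
E
```

```text
8.825 [0.46403273 0.35267784 0.19641683] [-0.55122952  0.2966947  -2.08795262] [-0.16419722  0.56837797 -0.12468776] 0.03219638977369424
[ 0.00936109 -0.00013663 -0.00070853]
```

View pics/c6.png

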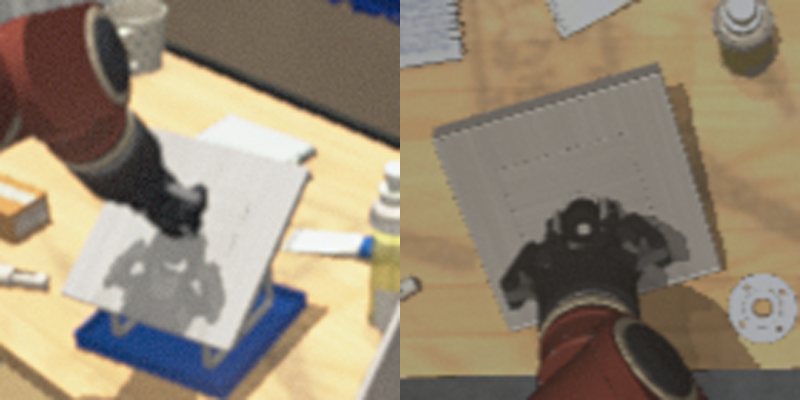

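The cover is centred (it overhangs the bar ends by about 7 px on both sides) and the lip edge is past the bar. I'll go on down until it makes contact.

arm_command(rows="0.6 0.1 -0.8 0 0 0; 1.1 0.3 -1.6 0 0 0; 1.7 0.4 -2.5 0 0 0; 1.7 0.4 -2.5 0 0 0")

```text
t: 9.32
tool_pos: [0.4646, 0.353, 0.196]
tool_rot: [-0.32, 2.521, 0.097]
contact_force: [-28.1, -11.6, 18.9]
opening: 0.0324
```

arm_command(rows="0.1 0 -0.1 0 0 0; -0.3 -0.1 0.4 0 0 0; -0.3 -0.1 0.4 0 0 0")

```text
t: 9.7
tool_pos: [0.4645, 0.353, 0.1966]
tool_rot: [-0.32, 2.52, 0.097]
contact_force: [-0.2, 0.0, -1.7]
opening: 0.0322
```

```bash
python3 - <<'E'
from h import *; from station import monitor
np.set_printoptions(suppress=True)
o=monitor.get_obs();f=o["contact_force"];print(o["tool_pos"],"slope frame F",F2.T@f,"M",F2.T@o["wrist_torque"])
print(F2.T@(o["tool_pos"]-tcp_for(0,0)))
E
```

```text
[0.46452766 0.35304823 0.19658451] slope frame F [-1.15502786  0.09745783 -1.2881983 ] M [-0.00467368  0.36528999  0.08205918]
[ 0.00992574  0.00009804 -0.00089921]
```

arm_command(rows="0 0 0 0 0 0; 0 0 0 0 0 0; 0 0 0 0 0 0; 0 0 0 0 0 0; 0 0 0 0 0 0", jaw=0.8)

```text
t: 10.32
tool_pos: [0.4646, 0.353, 0.1966]
tool_rot: [-0.32, 2.52, 0.097]
contact_force: [-0.8, -0.2, -0.7]
opening: 0.0683
```

arm_command(rows="-6 -1.5 8 0 0 0; -14 -3.5 20 0 0 0; -28 -7 41 0 0 0; -42 -11 61 0 0 0; -56 -14 82 0 0 0; -70 -18 103 0 0 0; -70 -18 103 0 0 0")

```text
t: 11.2
tool_pos: [0.3945, 0.3356, 0.3032]
tool_rot: [-0.32, 2.514, 0.101]
contact_force: [1.1, -0.3, -0.5]
opening: 0.0685
```

```bash
python3 - <<'E'
from pic import *
snap("7",{"scene":(210,120,140,140),"top":(205,160,130,130)})
o=monitor.get_obs();print(o["t"],o["tool_pos"],o["contact_force"],o["opening"])
E
```

```text
11.3 [0.39441833 0.33504517 0.29988817] [-0.66922163  0.22679937 -0.98973615] 0.06857420814610145
```

View pics/c7.png

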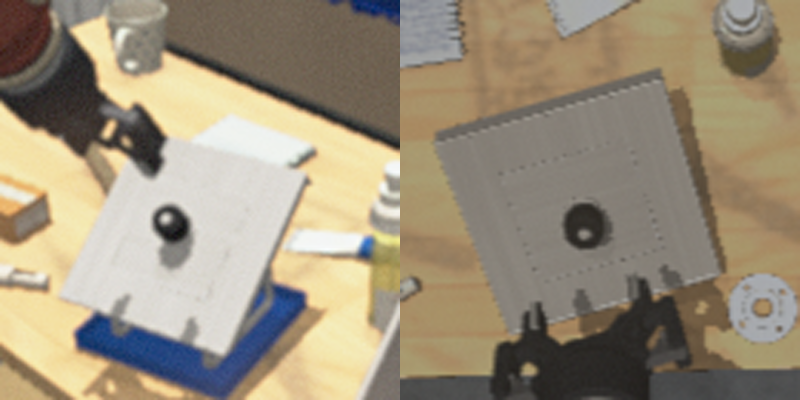

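The cover is released and hanging on both bars, and the gripper is clear. I'll do a numeric check, with a second snapshot to confirm it is at rest.

```bash
python3 - <<'E'
from h import *; from pic import *
np.set_printoptions(precision=4,suppress=True)
s=130/400;v=.35
T=lambda x,y:(205+(x-400)*s,160+y*s); S=lambda x,y:(210+x*v,120+y*v)
C=dict(knob=((585,226),(171,223)),RL=((437,146),(143,137)),RR=((660,80),(307,180)),FL=((512,331),(62,296)),FR=((722,272),(218,352)))
X={}
for k,(a,b) in C.items():
    X[k],e=tri(T(*a),S(*b)); print(k,F2.T@(X[k]-SEAT)*1000,np.round(e,1))
u=(X["RL"]+X["RR"]-X["FL"]-X["FR"])/2;print("xaxis in seat",F2.T@(u/np.linalg.norm(u)),np.linalg.norm(u))
snap("8",{"scene":(210,120,140,140),"top":(205,160,130,130)})
for n in("scene","top"):
    a,b=[cv2.imread(f"pics/{n}{i}.png").astype(int)[150:260,220:300] for i in"78"];print(n,"mean diff",abs(a-b).mean())
E
```

```text
knob [ 2.5194 -1.2056 30.1533] [0.3 0.4]
RL [92.7911 96.302  -6.0095] [0.4 0.4]
RR [ 94.7725 -95.0711  -7.4814] [0.6 0.7]
FL [-93.5131  92.8388   1.9975] [0.5 0.6]
FR [-93.4513 -95.6791   8.041 ] [0.9 1.1]
xaxis in seat [ 0.998   0.0108 -0.0627] 0.18764419359350126
scene mean diff 4.098030303030303
top mean diff 0.96
```

```bash
python3 -c "
from station import workorder; print(workorder.finish_job())"
```

```text
the job is handed in; nothing more can be done
None
```

The cover is hanging knob side up on the drip rack, and the job is handed in; `finish_job` gave no verdict. I lifted it about 70 mm clear of the tub by its knob and moved it across. I then lowered it onto the bars until I felt contact, released it and backed the gripper off. About 11 s of the 35 s had passed when I took the last check pictures.

**Checks that agreed:**
- **Position:** the knob measured (2.5, -1.2, 30) mm in the seat frame, against an expected (0, 0, 29) mm. The cover is therefore centred and within 3 mm of its seat along the slope.
- **Lip:** the sheet touched the bars about 1 mm below its expected seat height. After release the cover slid down the slope by an estimated 4–5 mm. Both fit the lip being hooked behind the upper bar, but I did not see the lip itself.
- **Contact force:** the highest wrist force I read was about 36 N, as the cover touched the bars. I eased it off before releasing.
- **Bystanders:** in the last crops I viewed, the bottle and flange look to be where they were; I did not measure them.

**Checks that disagreed or are less certain:**
- **Slope:** the corners measured about 0.06 rad shallower than the rack. That is inside the 0.12 rad limit. The tub mouth also measured 2–3 degrees shallow, so part of this is probably bias in picking the corners.
- **At rest:** two pictures taken right after the release differed by 4 grey levels in the scene view and 1 in the top view. I put this down to image noise and the arm settling, and did not look into it further.

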